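# Clip a gel plate on the imaging stage, run it under the camera and release it

### The arm

A 6-joint arm with a two-finger parallel gripper is mounted at the origin on the work surface. World frame = base frame: x ahead of the robot, y to its left, z up, the work surface at z = 0. Lengths are in m, angles in rad, forces in N, time in s.
With the tool pointing down it reaches from about 0.375 to 0.9 m from the base axis. Payload 3.1 kg.
Tool frame: the origin (TCP) lies at the very end of the fingers, on their centre line; the grasp point (between the pads) lies 19 mm behind it; z points along the fingers, y is the direction in which the jaws open and shut (so a half turn about z gives the same grasp; the last joint's range is limited). The gripper opens to 85 mm and grips with 20 to 120 N. Pads are 22 mm wide; open, the fingers measure 114 mm over their backs; the gripper's body (76 mm by 85 mm) begins 54 mm behind the grasp point. The pads swing forward as they close: fully open they stand 13 mm farther back than shut.
Start: joints at [1.159, 0.527, 1.433, -0, 1.181, -0.178], TCP at [0.144, 0.608, 0.231] pointing down, gripper open.
Joint ranges: [-3.08, 3.08], [-0.75, 2.2], [0.22, 2.44], [-1.43, 4.57], [0, 2.65], [-2.85, 2.85]. Speed limits (rad/s): [2.79, 2.79, 3.14, 3.14, 3.14, 3.14].

### API

Orientations are given as a unit quaternion [x, y, z, w].
In Python, from station import manip gives the robot as it stands. The module is installed in compiled form; this text tells all that it offers.
- The arm moves only by the tool send_rows, never from a script. Its argument "commands" is a list of rows, each an object with "delta_pos": the shift along the world's x, y, z in cm, a list of three; "yaw": the turn about the world's z in rad. A call has 1 to 10 rows; each row shifts and turns the pose as measured when the row begins; what a row does not reach is not made up. A row lasts 1/8 s, in which the tool goes at most 62.5 mm and 10.7 degrees, less where a joint would pass 70% of its speed; a pose out of reach is approached as far as the arm can. A call is refused whole if a number of a shift passes 6.25 or a number of a turn 0.188, either way. A call with a gripper value outside its range is refused whole. "grip" is the closure, from -1 (fully open) to 1 (shut), set as the call begins (left out, the last holds). The fingers move at their own pace and stop on an object; "force" is the grip in N (left out, the last holds). Time passes only in rows, so rows that do not move let the fingers close. It gives the time, the measured TCP pose, the force and the opening at its end, in the units of the state.
- manip.sense(): the state, without advancing time (a new reading comes with each control period).
- manip.snapshot(name): name is "side" or "top" or "wrist"; returns the picture (400x640x3 uint8, blue, green, red); there is no depth.
- manip.get_calibration(name): a dict with "fx", "fy", "cx", "cy" (pixels), "world_to_cam" (4x4, takes a point from world to camera coordinates); the wrist camera has in their place "mount" (4x4, takes a point from camera to tool coordinates, whose origin is the TCP and whose axes are the flange's). Camera axes: x right, y down, z forward; pixel columns grow to the right and rows downward; lengths in m; the calibration is good to about 2 mm. The wrist camera is an equidistant fisheye: a pixel r from the principal point sees the ray r / f radians off the axis. A picture is of the moment at which its call begins: read the wrist's pose just before it. get_calibration takes no time and is no camera call.
- manip.sign_off(): hands the job in, once; it reports no verdict.
The state is a dict: "t": time; "q": joint angles; "qd": joint speeds; "tau": joint torques, N m; "tcp_pos": TCP position; "tool_rot": TCP orientation; "force": force on the tool from outside, world axes, zero at the start; "ft_torque": the same for the moment, N m; "finger_gap": opening from 0.0 (shut) to 1.0 (fully open).
Only numpy, scipy, OpenCV 4.12 (cv2) and the standard library are available. Lean on these libraries where they do the work, as an engineer would, in place of code of your own. Each camera call takes 0.05 s, during which the arm holds its last target. There are 200 camera calls.

### The job

Gently push the glass gel plate flat against the metal fence on the far side of the sliding stage, then swing the spring clip round by its red finger grip until its white foot sits well in on the plate. With the plate clipped, slide the stage by its blue pull bar all the way in under the camera, leave it there two seconds for the picture, and draw it all the way back out. Finally swing the clip right off the plate, a few centimetres clear, leaving the plate square against the fence and ready to lift off; do not knock the camera, the flask or the bottle.

Things in the scene. Friction and masses are not known exactly. Their poses are not given: they have to be found in the camera images.
- plate: Gel plate: loose glass sandwich with pale blue gel and dark blue bands, 100 (its x) x 120 (y) x 7 mm, 0.21 kg. Origin at the centre of its underside, z up. Lies flat on the stage, at first 8 to 18 mm short of the fence and turned up to 0.08 rad. Its place along the fence does not matter.
- stage_mark (a point): Point on the flat top of the sliding stage, 48 mm above the bench; stage axes: x across to the far fence, y the sliding direction in towards the camera, z up. The fence is a bar with a slick white face, 10 mm high, y = -72 to 72 mm, face at x = +50 mm: a plate against it has its origin at x = 0. Stage top: x -91 to 75, y -184 to 78 mm; only plate, fence, clip and pull bar stand on it.
- stage (a joint): Travel of the stage along its guide rods, m: 0 = fully out (the start), 0.18 = fully in under the camera, hard stops at both ends. It needs about 3 N to move and stays where it is left.
- stage_bar (a point): Centre of the blue pull bar on the stage's outer end: x 0, y -165, z 40 mm in stage axes. It runs along stage x, 80 mm long, 12 mm wide (y), 12 mm high; top 46 mm, underside 34 mm above the stage, on two 10 mm posts at x -34 and 34. It can be straddled or hooked from above.
- clip (a joint): Swing of the spring clip about its upright screw, rad. 0: arm along stage +y, parallel to the plate's near edge; positive: tip to +x, over the plate (stop 0.42); negative: tip to -x, clear, overhanging the stage's near edge (stop -1.0). Plate at the fence: foot meets its edge near 0.02, is up on it from 0.1, 16 mm in at 0.3. Stays where left; takes under 1 N at the grip, 2 to 5 N to climb on.
- clip_pivot (a point): Top of the brass pivot screw (19 mm diameter), on the clip's swing axis, at x = -58, y = -115, z = 24 mm in the stage's axes.
- clip_grip (a point): Centre of the top of the clip's red finger grip at the tip of its arm: upright block 14 x 14 mm in plan, 28 mm high (13 to 41 mm above the stage top), 103 mm from the swing axis. Push it sideways along its arc. Its y points outward along the arm.
- clip_foot (a point): Lowest point of the clip's polished white domed foot (22 mm diameter), 82 mm from the swing axis; 6 mm above the stage top when free. The steel leaf spring bends to let it ride up 1 mm onto the plate, where it presses with about 2 N.
- stand: Gel imaging stand, fixed to the bench: base 200 (x) x 660 mm (y), origin at the centre of its underside; axes parallel to the stage's. With the stage fully out, stage_mark is at x 0, y -100, z 48 mm. A 40 mm square column 444 mm tall stands at x 0, y 285 mm.
- camera: White camera on a horizontal arm from the column, looking straight down at stand x = 0, y = 80 mm; origin at the middle of its 62 mm square housing, 400 mm above the bench; lens underside 315 mm above the bench, housing top 435 mm. Do not bump it.
- flask: Bystander: stoppered conical flask with amber contents, 84 mm across its foot, 138 mm tall; origin at the centre of its underside.
- bottle: Bystander: brown bottle with blue cap, 68 mm across, 150 mm tall; origin at the centre of its underside.
Mind the look-alikes: they are no part of the job. Of the things like the plate, leave any that is orange; of the rest the smaller one is meant.

How it is judged:
On the way, in this order (a step that is already met when the one before it is completed fails the run):
1. the plate lies flat and square against the far fence (within 3 mm) (x of plate in the frame of stage_mark above -0.003 m and angle between the x axis of plate and the x axis of stage_mark, either way round below 0.035 rad and z of plate in the frame of stage_mark between -0.004 and 0.004 m), for 0.2 s.
2. the clip is swung on, its foot well in on the plate, stage still out, plate still square (all of step 1 and value of joint clip above 0.2 rad and value of joint stage below 0.02 m), for 0.2 s.
3. the stage with the clipped plate stands fully in (within 5 mm) for the picture (all of step 1 and value of joint clip above 0.2 rad and value of joint stage above 0.175 m), for 1.5 s.
4. the stage is fully out again (within 5 mm), plate still clipped (all of step 1 and value of joint clip above 0.2 rad and value of joint stage below 0.005 m), for 0.2 s.
At the end, for the whole second after the job is handed in: The stage is fully out (within 5 mm of its stop), the clip is swung clear of the plate (beyond -0.25 rad, its foot some 28 mm off the plate's edge), the plate lies flat and square against the fence (within 3 mm and 2 degrees) and is at rest (all of step 1 and value of joint clip below -0.25 rad and value of joint stage below 0.005 m and linear speed of plate below 0.01 m/s and velocity of joint clip above -0.1 rad/s); the robot touches nothing.
It fails at once if the camera is knocked (over 5 N) (contact force between any of the arm, the fingers and camera above 5 N).
It fails at once if the glass plate is pushed or pressed hard (over 40 N) (contact force between the fingers and plate above 40 N).
It fails at once if the flask or the bottle is knocked about (moved over 30 mm) (distance of any of flask, bottle from where it was at the start of the episode above 0.03 m).
It also fails if it takes over 66 s, if anything falls off the work surface, if the arm or the gripper's body presses on something with over 40 N, if the wrist force passes 120 N, or if a joint passes its speed limit or range.

## Working session

There is one attempt and no reset: what is moved stays moved. The work goes in short steps, Python scripts to look and compute and a tool call to move; the robot and the scene stay as the last step left them, time stands still between calls to the robot, and variables do not carry over. Pictures are saved under pics/ and viewed, about 8 in all and at most 12, crops included, and the job is handed in when it is done.

Besides the shell and the picture viewer there is one more tool, called after "Emit:" by a JSON object that holds its "name" and its "arguments", one argument or row to a line. send_rows: Moves the arm, as the interface text tells. Its arguments: {"type":"object","properties":{"commands":{"type":"array","items":{"type":"object","properties":{"delta_pos":{"type":"array","items":{"type":"number"}},"yaw":{"type":"number"}}}},"grip":{"type":"number"},"force":{"type":"number"}},"required":["commands"]}

```bash
mkdir -p pics; python3 - <<'E'
from station import manip
import cv2,numpy as np
print(manip.sense())
for n in("side","top"):
    cv2.imwrite(f"pics/{n}0.png",manip.snapshot(n)); c=manip.get_calibration(n); print(n,c)
print(manip.get_calibration("wrist"))
E
```

```text
{'t': 0.0, 'q': array([ 1.15950070e+00,  5.28471048e-01,  1.43391704e+00, -2.55312932e-05,
        1.18136861e+00, -1.78498902e-01]), 'qd': array([ 2.70517905e-05,  2.12778582e-03,  3.38114791e-04, -1.09996279e-05,
       -2.17369740e-04, -4.16526060e-04]), 'tau': array([-7.82553307e-04, -4.42352986e+01, -1.78023201e+01, -1.21314856e-04,
        8.24723917e-03,  1.09750025e-05]), 'tcp_pos': array([0.14387384, 0.60747862, 0.23032592]), 'tool_rot': array([ 1.16130808e-01,  9.93233338e-01, -1.03874253e-03, -3.03185043e-04]), 'force': array([-0.56278482, -0.18195577,  0.23484454]), 'ft_torque': array([-0.00168639,  0.05381925, -0.01136886]), 'finger_gap': 1.0025134886841327}
side {'fx': 366.5998624356757, 'fy': 366.5998624356757, 'cx': 319.6691527069488, 'cy': 202.43261524274607, 'world_to_cam': array([[ 0.99563865, -0.09180255, -0.01661204, -0.51655002],
       [-0.08019468, -0.75118469, -0.65520254,  0.15036597],
       [ 0.04767055,  0.65367717, -0.75527059,  1.4027132 ],
       [ 0.        ,  0.        ,  0.        ,  1.        ]])}
top {'fx': 393.1088798589416, 'fy': 393.1088798589416, 'cx': 319.0943664916837, 'cy': 197.2442016666005, 'world_to_cam': array([[-0.00902455, -0.99992409, -0.00838884, -0.055718  ],
       [-0.9975708 ,  0.00958217, -0.06899769,  0.5301464 ],
       [ 0.06907284,  0.00774579, -0.99758155,  1.50013932],
       [ 0.        ,  0.        ,  0.        ,  1.        ]])}
{'fx': 309.70691628693146, 'fy': 309.70691628693146, 'cx': 321.0442740728792, 'cy': 204.20658386380285, 'mount': array([[ 4.81551141e-04, -9.47843020e-01, -3.18737160e-01,
         8.16680379e-02],
       [ 9.99999884e-01,  4.49177201e-04,  1.75070928e-04,
         1.29101913e-03],
       [-2.27702914e-05, -3.18737207e-01,  9.47843126e-01,
        -1.42035890e-01],
       [ 0.00000000e+00,  0.00000000e+00,  0.00000000e+00,
         1.00000000e+00]])}
```

View pics/top0.png

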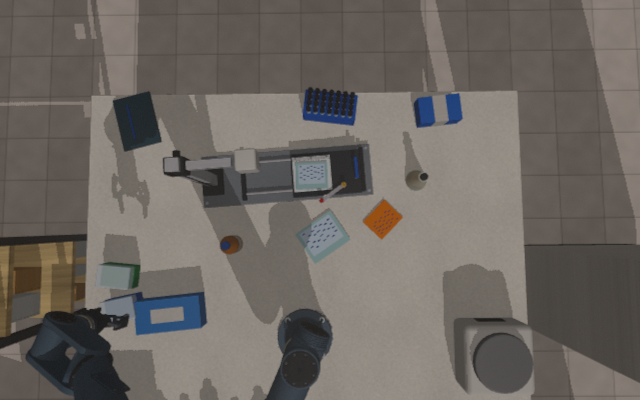

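View pics/side0.png

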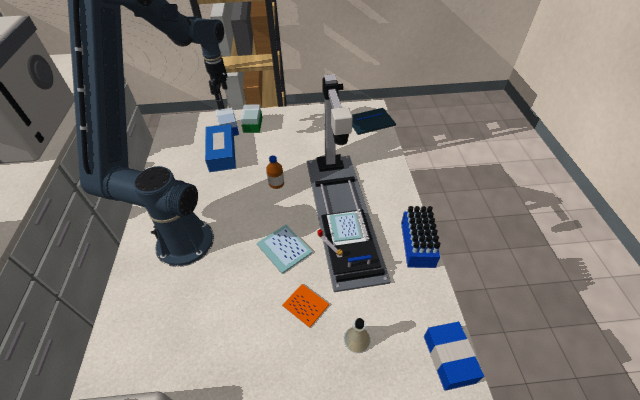

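The top view shows the stand at about (205-370, 150-205) with its camera to the left. The plate is at (312,173), the red grip at (321,200), the brass pivot at (345,184) and the blue bar at (356,167). The bottle is at (231,244) and the flask at (417,180). The bigger plate and the orange one lie nearer the robot.

```bash
cat > h.py <<'E'
import cv2,numpy as np
from station import manip
def ray(n,uv):
    c=manip.get_calibration(n);T=c["world_to_cam"];R=T[:3,:3]
    d=np.array([(uv[0]-c["cx"])/c["fx"],(uv[1]-c["cy"])/c["fy"],1.])
    return -R.T@T[:3,3],R.T@d
def onplane(n,uv,z):
    o,d=ray(n,uv);return o+d*(z-o[2])/d[2]
def tri(a,b):
    (o1,d1),(o2,d2)=a,b
    s=np.linalg.lstsq(np.c_[d1,-d2],o2-o1,rcond=None)[0]
    p,q=o1+d1*s[0],o2+d2*s[1];return (p+q)/2,np.linalg.norm(p-q)
def blobs(im,lo,hi,box=None,amin=6):
    m=cv2.inRange(cv2.cvtColor(im,cv2.COLOR_BGR2HSV),np.array(lo),np.array(hi))
    if box: k=np.zeros_like(m);x0,y0,x1,y1=box;k[y0:y1,x0:x1]=255;m&=k
    n,_,st,ce=cv2.connectedComponentsWithStats(m)
    return [(ce[i].round(1),st[i].tolist()) for i in range(1,n) if st[i][4]>=amin],m
E
python3 - <<'E'
from h import *
top=cv2.imread("pics/top0.png");side=cv2.imread("pics/side0.png")
bt=(280,130,375,215);bs=(305,200,395,295)
for nm,lo,hi in(("red",(0,150,80),(6,255,255)),("red2",(170,120,80),(180,255,255)),("brass",(12,90,110),(28,255,255)),("blue",(105,150,60),(125,255,255)),("plate",(80,15,150),(110,120,255))):
    for n,im,b in(("top",top,bt),("side",side,bs)):
        r,m=blobs(im,lo,hi,b);print(nm,n,[(c.tolist(),s) for c,s in r if s[4]>=(200 if nm=="plate" else 5)])
crop=cv2.resize(top[140:215,200:380],None,fx=4.4,fy=4.4,interpolation=cv2.INTER_CUBIC)
cv2.imwrite("pics/c0.png",crop)
E
```

```text
red top [([321.1, 200.1], [320, 199, 3, 3, 8])]
red side [([319.4, 232.0], [318, 229, 4, 7, 21])]
red2 top []
red2 side []
brass top [([343.3, 184.5], [341, 183, 5, 4, 15]), ([372.3, 212.3], [369, 209, 6, 6, 21])]
brass side [([338.8, 251.5], [337, 249, 5, 6, 22]), ([308.6, 291.4], [305, 286, 12, 9, 57])]
blue top [([355.9, 166.9], [354, 157, 5, 21, 50])]
blue side [([358.9, 258.0], [347, 255, 24, 7, 98])]
plate top []
plate side [([344.4, 226.0], [329, 212, 33, 29, 665])]
```

View pics/c0.png

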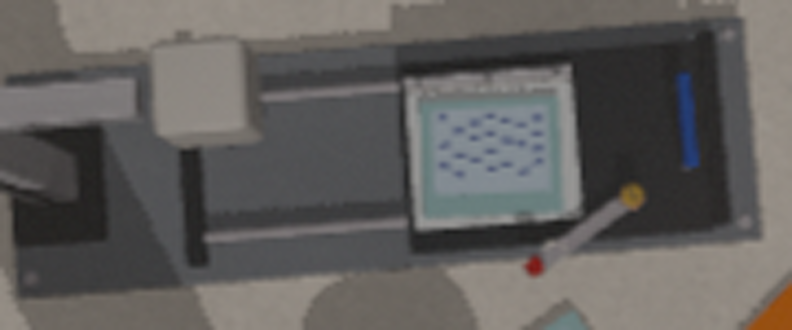

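The crop shows the stage turned slightly anticlockwise. The plate has its fence above it at about (490,75), and the clip is swung well clear with its red tip at (535,266). The brass pivot is at (632,195) and the blue bar at (688,120).

```bash
cat >> h.py <<'E'
def R2(a): return np.array([[np.cos(a),-np.sin(a)],[np.sin(a),np.cos(a)]])
E
python3 - <<'E'
from h import *
f=lambda u,v:(200+u/4.4,140+v/4.4)
a=onplane("top",f(18,297),.02);b=onplane("top",f(762,238),.02);e=onplane("top",f(8,80),.02);c=onplane("top",f(742,18),.02)
print(a,b,c,np.linalg.norm(a-b),np.linalg.norm(c-b))
d=a-b;d2=e-c;print("yaw",np.arctan2(-d[0],d[1]),np.arctan2(-d2[0],d2[1]))
for n,t,s in(("grip",(321.1,200.1),(319.4,230)),("pivot",(343.3,184.5),(338.8,250.5)),("bar",(355.9,166.9),(358.9,258))):
    print(n,tri(ray("top",t),ray("side",s)))
P=onplane("top",(343.3,184.5),.072)[:2];B=onplane("top",(355.9,166.9),.094)[:2];G=onplane("top",(321.1,200.1),.089)[:2]
v=B-P;w=np.array([58,-50.]);yaw=np.arctan2(v[1],v[0])-np.arctan2(w[1],w[0])
print(P,B,G,np.linalg.norm(v),"yaw",yaw)
yaw=.07
for q,l in((P,(-.058,-.115)),(B,(0,-.165))): print("origin",q-R2(yaw)@np.array(l))
O=P-R2(yaw)@np.array((-.058,-.115))
print("grip in stage",R2(yaw).T@(G-O))
for p in((404,82),(570,65),(581,213),(413,228)):
    print("platecorner",R2(yaw).T@(onplane("top",f(*p),.055)[:2]-O))
E
```

```text
[0.49405762 0.38356421 0.02      ] [ 0.5396526  -0.26927556  0.02      ] [ 0.73484175 -0.25522676  0.02      ] 0.654430037555557 0.19569408069664418
yaw 0.06972777798148017 0.0745438979715731
grip (array([ 0.51342006, -0.06850892,  0.09482314]), np.float64(0.0006200106036414545))
pivot (array([ 0.57240907, -0.15146361,  0.07851574]), np.float64(0.0008063782454099602))
bar (array([ 0.63492224, -0.19792167,  0.09352338]), np.float64(0.0005556368057380749))
[ 0.57266372 -0.15181301] [ 0.6351332  -0.19789131] [ 0.51409105 -0.06848841] 0.0776250348623008 yaw 0.07593299430951439
origin [ 0.62247825 -0.03303796]
origin [ 0.62359263 -0.03329539]
grip in stage [-0.11060126 -0.02778273]
platecorner [0.05752968 0.0704578 ]
platecorner [ 0.06077605 -0.07345748]
platecorner [-0.06772588 -0.07250522]
platecorner [-0.06911647  0.07213197]
```

Emit:
{"name": "send_rows", "arguments": {
  "commands": [
    {"delta_pos":[2.6,-4.65,0.5],"yaw":0.05},
    {"delta_pos":[2.6,-4.65,0.5],"yaw":0.05},
    {"delta_pos":[2.6,-4.65,0.5],"yaw":0.05},
    {"delta_pos":[2.6,-4.65,0],"yaw":0.05},
    {"delta_pos":[2.6,-4.65,0],"yaw":0.05},
    {"delta_pos":[2.6,-4.65,0],"yaw":0.05},
    {"delta_pos":[2,-5.5,0]},
    {"delta_pos":[2,-5.5,0]},
    {"delta_pos":[2,-5.5,0]},
    {"delta_pos":[2,-5.5,0]}
  ],
  "grip": -1
}}

```text
validation failed for argument at $.co...
```

Emit:
{"name": "send_rows", "arguments": {
  "commands": [
    {"delta_pos":[2.6,-4.65,0.5],"yaw":0.05},
    {"delta_pos":[2.6,-4.65,0.5],"yaw":0.05},
    {"delta_pos":[2.6,-4.65,0.5],"yaw":0.05},
    {"delta_pos":[2.6,-4.65,0.0],"yaw":0.05},
    {"delta_pos":[2.6,-4.65,0.0],"yaw":0.05},
    {"delta_pos":[2.6,-4.65,0.0],"yaw":0.05},
    {"delta_pos":[2.0,-5.5,0.0],"yaw":0.0},
    {"delta_pos":[2.0,-5.5,0.0],"yaw":0.0},
    {"delta_pos":[2.0,-5.5,0.0],"yaw":0.0},
    {"delta_pos":[2.0,-5.5,0.0],"yaw":0.0}
  ],
  "grip": -1
}}

```text
t: 1.35
tcp_pos: [0.3835, 0.0961, 0.2433]
tool_rot: [-0.044, 0.999, -0.001, 0.001]
force: [1.1, 0.8, -0.4]
finger_gap: 0.999
```

Emit:
{"name": "send_rows", "arguments": {
  "commands": [
    {"delta_pos":[1.0,-5.0,0.0],"yaw":0.0},
    {"delta_pos":[3.0,-5.0,0.0],"yaw":0.0},
    {"delta_pos":[5.0,-4.0,0.0],"yaw":-0.015},
    {"delta_pos":[5.0,-1.6,0.0],"yaw":0.0},
    {"delta_pos":[0.0,0.0,0.0],"yaw":0.0}
  ]
}}

```text
t: 1.98
tcp_pos: [0.526, -0.0694, 0.2425]
tool_rot: [-0.031, 1.0, -0.001, 0.001]
force: [-0.2, -0.4, -0.3]
finger_gap: 1.005
```

```bash
cat >> h.py <<'E'
from scipy.spatial.transform import Rotation as Ro
def wproj_setup():
    s=manip.sense();c=manip.get_calibration("wrist")
    T=np.eye(4);T[:3,:3]=Ro.from_quat(s["tool_rot"]).as_matrix();T[:3,3]=s["tcp_pos"]
    return T@c["mount"],c
def wplane(W,c,uv,z):
    d=np.array([uv[0]-c["cx"],uv[1]-c["cy"]]);r=np.hypot(*d);th=r/c["fx"]
    v=W[:3,:3]@np.array([*(np.sin(th)*d/max(r,1e-9)),np.cos(th)])
    return W[:3,3]+v*(z-W[2,3])/v[2]
def wpix(W,c,p):
    q=W[:3,:3].T@(np.asarray(p)-W[:3,3]);r=np.hypot(q[0],q[1]);th=np.arctan2(r,q[2])
    return np.array([c["cx"],c["cy"]])+c["fx"]*th*q[:2]/r
def grab(name):
    W,c=wproj_setup();im=manip.snapshot("wrist");cv2.imwrite(f"pics/{name}.png",im);np.save(f"pics/{name}.npy",W);return im,W,c
E
python3 - <<'E'
from h import *
im,W,c=grab("w0")
E
```

```text
(no output)
```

View pics/w0.png

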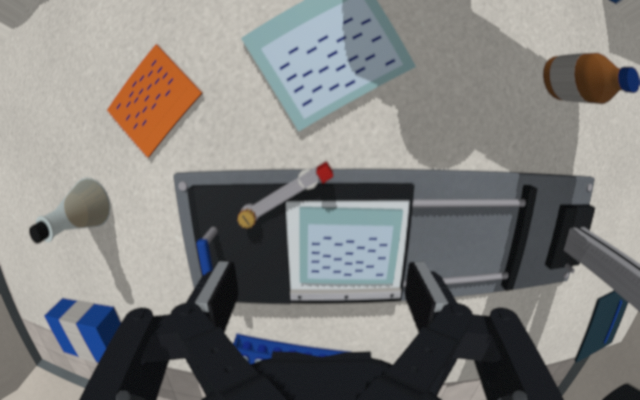

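The wrist view (down is away from the robot) shows the teal plate at (300-405, 205-288) and the fence at row ~295. The brass pivot is at (247,218), the red grip at (325,172) and the blue bar at (205,258). A white printed field surrounds the plate.

```bash
python3 - <<'E'
from h import *
im=cv2.imread("pics/w0.png");W=np.load("pics/w0.npy");c=manip.get_calibration("wrist")
w=lambda uv,z:wplane(W,c,uv,z)[:2]
for nm,lo,hi,b,z in(("red",(0,150,80),(8,255,255),(290,150,350,200),.089),("brass",(12,90,90),(28,255,255),(230,195,265,235),.072),("blue",(105,130,50),(125,255,255),(190,225,225,290),.094)):
    r,m=blobs(im,lo,hi,b,15);print(nm,[(q[0].tolist(),q[1],w(q[0],z)) for q in r])
    if nm=="brass":P=w(r[0][0],.072)
hsv=cv2.cvtColor(im,cv2.COLOR_BGR2HSV);print(hsv[212,350],hsv[203,350],hsv[260,350],hsv[292,350],hsv[280,300],hsv[250,294])
m=cv2.inRange(hsv,(75,30,90),(115,140,255));m[:190]=0;m[305:]=0;m[:,:285]=0;m[:,415:]=0
m=cv2.morphologyEx(m,cv2.MORPH_CLOSE,np.ones((7,7)));cs,_=cv2.findContours(m,0,1);k=max(cs,key=cv2.contourArea)
pts=np.array([w(p[0],.055) for p in k]);rc=cv2.minAreaRect((pts*1000).astype(np.float32));print(cv2.boundingRect(k),"plate mm",rc)
yaw=.072;O=P-R2(yaw)@np.array((-.058,-.115));print("O",O)
print("plate stage",R2(yaw).T@(np.array(rc[0])/1000-O))
for y in(-.06,0,.06):
    col=[wpix(W,c,[*(O+R2(yaw)@np.array((x,y))),.053]) for x in np.arange(.03,.07,.001)]
    print([int(im[int(round(v)),int(round(u))].mean()) for u,v in col])
for x,y,z in((-.091,0,.048),(.05,-.072,.058),(.05,.072,.058),(0,-.165,.094),(-.091,.078,.048)):print((x,y),wpix(W,c,[*(O+R2(yaw)@np.array((x,y))),z]).round())
E
```

```text
red [([324.1, 172.4], [317, 163, 15, 20, 196], array([ 0.51145922, -0.06647715]))]
brass [([245.9, 218.4], [237, 210, 19, 18, 264], array([ 0.57195165, -0.14890417]))]
blue [([204.0, 256.1], [196, 238, 17, 38, 402], array([ 0.61221254, -0.19432   ]))]
[ 92  53 165] [100  12 197] [103  42 196] [ 20   5 161] [ 93  40 174] [ 94   9 200]
(300, 207, 103, 77) plate mm ((608.7335815429688, -29.389026641845703), (101.8944320678711, 118.34223937988281), 2.1468398571014404)
O [ 0.62152853 -0.03002973]
plate stage [-0.01271571  0.00155948]
[178, 178, 178, 178, 164, 166, 171, 171, 179, 182, 182, 185, 189, 189, 192, 187, 187, 173, 173, 160, 155, 155, 156, 156, 156, 149, 130, 130, 106, 106, 94, 100, 100, 96, 96, 83, 53, 53, 49, 49, 77]
[174, 176, 167, 167, 157, 153, 153, 150, 149, 149, 149, 154, 154, 169, 182, 182, 182, 169, 169, 159, 159, 156, 158, 158, 157, 149, 147, 121, 121, 94, 84, 84, 90, 90, 86, 64, 64, 45, 45, 60, 89]
[177, 177, 177, 178, 167, 167, 172, 176, 176, 180, 180, 181, 182, 182, 185, 183, 183, 173, 162, 162, 156, 156, 157, 160, 160, 155, 135, 135, 110, 110, 93, 90, 90, 93, 93, 78, 50, 50, 46, 46, 75]
(-0.091, 0) [349. 183.]
(0.05, -0.072) [290. 293.]
(0.05, 0.072) [402. 290.]
(0, -0.165) [206. 272.]
(-0.091, 0.078) [416. 183.]
```

Emit:
{"name": "send_rows", "arguments": {
  "commands": [
    {"delta_pos":[0.2,1.8,-3.5],"yaw":0.01},
    {"delta_pos":[0.2,1.0,-3.5],"yaw":0.0},
    {"delta_pos":[0.2,0.4,-3.5],"yaw":0.0},
    {"delta_pos":[0.1,0.2,-3.0],"yaw":0.0},
    {"delta_pos":[0.0,0.0,-0.8],"yaw":0.0},
    {"delta_pos":[0.0,0.0,0.0],"yaw":0.0}
  ],
  "grip": 1,
  "force": 20
}}

```text
t: 2.78
tcp_pos: [0.5215, -0.0283, 0.0967]
tool_rot: [-0.039, 0.999, 0.001, -0.004]
force: [0.3, -0.9, -0.7]
finger_gap: -0.0
```

Emit:
{"name": "send_rows", "arguments": {
  "commands": [
    {"delta_pos":[1.2,-0.4,0.0],"yaw":-0.008},
    {"delta_pos":[0.0,0.0,-2.0],"yaw":0.0},
    {"delta_pos":[0.0,0.0,-1.6],"yaw":0.0},
    {"delta_pos":[0.0,0.0,-0.6],"yaw":0.0},
    {"delta_pos":[0.0,0.0,0.0],"yaw":0.0}
  ]
}}

```text
t: 3.4
tcp_pos: [0.54, -0.0345, 0.0585]
tool_rot: [-0.034, 0.999, -0.001, 0.002]
force: [-0.2, 0.6, -0.7]
finger_gap: -0.001
```

Emit:
{"name": "send_rows", "arguments": {
  "commands": [
    {"delta_pos":[-0.2,0.0,-0.5],"yaw":0.0},
    {"delta_pos":[0.0,0.0,-0.2],"yaw":0.0},
    {"delta_pos":[0.0,0.0,0.0],"yaw":0.0}
  ]
}}

```text
t: 3.78
tcp_pos: [0.5385, -0.0347, 0.0519]
tool_rot: [-0.034, 0.999, -0.002, 0.003]
force: [-0.6, 0.5, -0.2]
finger_gap: 0.001
```

Emit:
{"name": "send_rows", "arguments": {
  "commands": [
    {"delta_pos":[0.3,0.02,0.0],"yaw":0.0},
    {"delta_pos":[0.3,0.02,0.0],"yaw":0.0},
    {"delta_pos":[0.3,0.02,0.0],"yaw":0.0},
    {"delta_pos":[0.25,0.02,0.0],"yaw":0.0},
    {"delta_pos":[0.25,0.02,0.0],"yaw":0.0},
    {"delta_pos":[0.25,0.02,0.0],"yaw":0.0}
  ]
}}

```text
t: 4.53
tcp_pos: [0.5531, -0.033, 0.0521]
tool_rot: [-0.034, 0.999, -0.001, -0.0]
force: [-3.9, -1.0, 4.4]
finger_gap: -0.002
```

Emit:
{"name": "send_rows", "arguments": {
  "commands": [
    {"delta_pos":[0.2,0.01,0.0],"yaw":0.0},
    {"delta_pos":[0.2,0.01,0.0],"yaw":0.0}
  ]
}}

```text
t: 4.78
tcp_pos: [0.5559, -0.0325, 0.0522]
tool_rot: [-0.035, 0.999, -0.001, -0.002]
force: [-4.5, -0.7, 4.3]
finger_gap: 0.001
```

```bash
python3 - <<'E'
from h import *
print(manip.sense()["force"])
im,W,c=grab("w1")
cv2.imwrite("pics/w1c.png",cv2.resize(im,(800,500)))
E
```

```text
[-4.45148412 -0.71980487  4.26386843]
```

View pics/w1c.png

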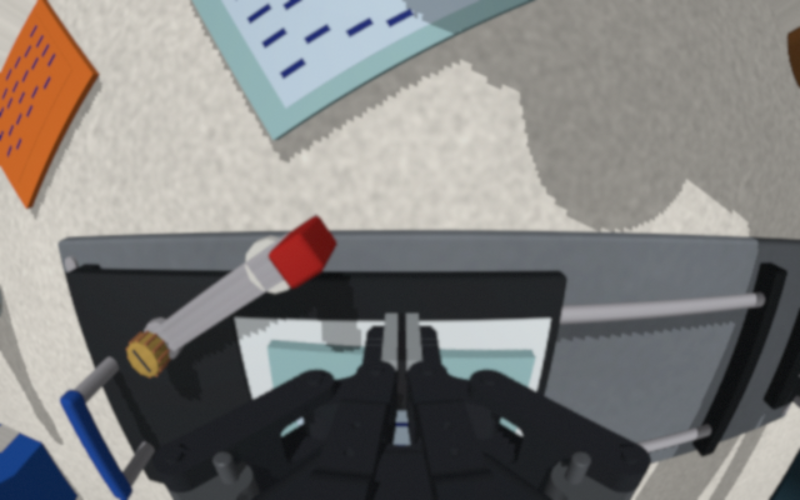

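The view shows the finger tips at (400,330) up against the plate's near edge (row ~345). The edge looks nearly square and about 5 mm is left to go, so I continue.

Emit:
{"name": "send_rows", "arguments": {
  "commands": [
    {"delta_pos":[0.2,0.01,0.0],"yaw":0.0},
    {"delta_pos":[0.2,0.01,0.0],"yaw":0.0}
  ]
}}

```text
t: 5.08
tcp_pos: [0.5603, -0.0322, 0.0522]
tool_rot: [-0.034, 0.999, -0.001, -0.002]
force: [-4.7, 0.1, 3.3]
finger_gap: 0.001
```

Emit:
{"name": "send_rows", "arguments": {
  "commands": [
    {"delta_pos":[0.15,0.01,0.0],"yaw":0.0},
    {"delta_pos":[0.15,0.01,0.0],"yaw":0.0}
  ]
}}

```text
t: 5.32
tcp_pos: [0.561, -0.0321, 0.0521]
tool_rot: [-0.035, 0.999, -0.001, -0.005]
force: [-7.4, -2.7, 6.5]
finger_gap: 0.003
```

Emit:
{"name": "send_rows", "arguments": {
  "commands": [
    {"delta_pos":[0.4,0.03,0.0],"yaw":0.0},
    {"delta_pos":[0.4,0.03,0.0],"yaw":0.0},
    {"delta_pos":[0.0,0.0,0.0],"yaw":0.0}
  ]
}}

```text
t: 5.7
tcp_pos: [0.5608, -0.0321, 0.0525]
tool_rot: [-0.036, 0.999, -0.0, -0.014]
force: [-1.6, -0.1, 2.7]
finger_gap: 0.001
```

Emit:
{"name": "send_rows", "arguments": {
  "commands": [
    {"delta_pos":[-0.5,0.0,0.0],"yaw":0.0},
    {"delta_pos":[-1.0,0.0,0.0],"yaw":0.0},
    {"delta_pos":[0.0,0.0,4.0],"yaw":0.0},
    {"delta_pos":[-3.0,2.0,5.0],"yaw":0.0},
    {"delta_pos":[-4.0,3.0,4.0],"yaw":0.0},
    {"delta_pos":[-2.0,0.0,0.0],"yaw":0.0},
    {"delta_pos":[0.0,0.0,0.0],"yaw":0.0}
  ]
}}

```text
t: 6.58
tcp_pos: [0.4581, 0.0183, 0.1849]
tool_rot: [-0.035, 0.999, -0.001, -0.006]
force: [0.1, -0.2, 0.1]
finger_gap: 0.002
```

```bash
cat > plate.py <<'E'
from h import *
import sys
im,W,c=grab(sys.argv[1]);O=np.array([.6222,-.0315]);yaw=.072
w=lambda uv,z:R2(yaw).T@(wplane(W,c,uv,z)[:2]-O)
hsv=cv2.cvtColor(im,cv2.COLOR_BGR2HSV);m=cv2.inRange(hsv,(75,30,70),(115,140,255))
k=np.zeros_like(m);poly=np.array([wpix(W,c,[*(O+R2(yaw)@np.array(p)),.05]) for p in((-.1,-.08),(.075,-.08),(.075,.08),(-.1,.08))]).astype(int)
cv2.fillPoly(k,[poly],255);m=cv2.morphologyEx(m&k,cv2.MORPH_CLOSE,np.ones((9,9)))
cs,_=cv2.findContours(m,0,1);q=max(cs,key=cv2.contourArea)
pts=np.array([w(p[0],.055) for p in q]);print("plate rect mm",cv2.minAreaRect((pts*1000).astype(np.float32)),pts.min(0),pts.max(0))
for nm,lo,hi,z in(("red",(0,150,80),(8,255,255),.089),("brass",(12,90,90),(28,255,255),.072),("blue",(105,150,50),(125,255,255),.094)):
    print(nm,[(b[0].tolist(),b[1][4],w(b[0],z)) for b in blobs(im,lo,hi,None,120)[0] if np.all(np.abs(w(b[0],z))<.21)])
E
python3 plate.py w2
```

```text
plate rect mm ((-48.10997009277344, -16.669857025146484), (29.45064926147461, 85.32257843017578), 12.554244995117188) [-0.05601543 -0.05517929] [-0.02477311  0.0262691 ]
red [([226.4, 254.3], 348, array([-0.11548819, -0.02213448]))]
brass [([86.0, 159.5], 2981, array([-0.2057464 , -0.18110018])), ([162.0, 289.6], 248, array([-0.05891807, -0.1115384 ]))]
blue [([131.3, 329.4], 380, array([-0.01102111, -0.15847361]))]
```

View pics/w2.png

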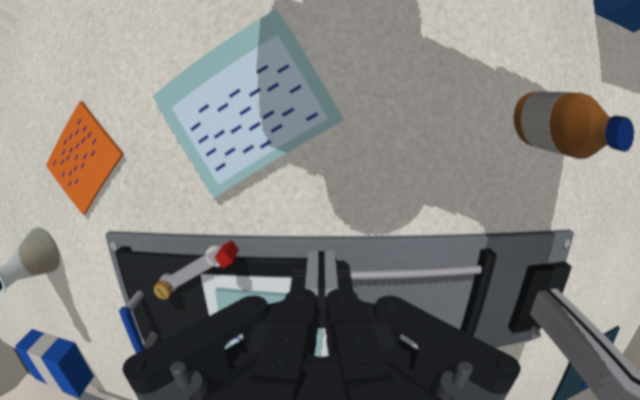

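The arm now hides most of the plate, leaving only its left end visible at (240,295). I'll go back to the better viewing pose with the jaws open.

Emit:
{"name": "send_rows", "arguments": {
  "commands": [
    {"delta_pos":[2.0,-4.0,3.0],"yaw":0.0},
    {"delta_pos":[2.4,-4.0,2.8],"yaw":0.0},
    {"delta_pos":[2.4,-1.0,0.0],"yaw":0.0},
    {"delta_pos":[0.0,0.0,0.0],"yaw":0.0}
  ],
  "grip": -1
}}

```text
t: 7.12
tcp_pos: [0.5335, -0.0768, 0.2426]
tool_rot: [-0.035, 0.999, -0.002, -0.004]
force: [-1.4, 1.1, -0.0]
finger_gap: 0.846
```

```bash
python3 plate.py w3; python3 - <<'E'
from h import *
im=cv2.imread("pics/w3.png");cv2.imwrite("pics/w3c.png",cv2.resize(im[140:320,170:440],None,fx=2.9,fy=2.9,interpolation=cv2.INTER_CUBIC))
E
```

```text
plate rect mm ((-1.7043647766113281, 2.850177764892578), (119.36250305175781, 101.81880187988281), 87.3818359375) [-0.05440497 -0.05863749] [0.05005933 0.06423272]
red [([332.1, 167.7], 191, array([-0.11222003, -0.02726672]))]
brass [([252.0, 214.2], 267, array([-0.05780823, -0.11380841]))]
blue [([209.5, 258.7], 552, array([-0.01261671, -0.16264327])), ([283.1, 348.3], 1005, array([ 0.11868017, -0.08730712]))]
```

View pics/w3c.png

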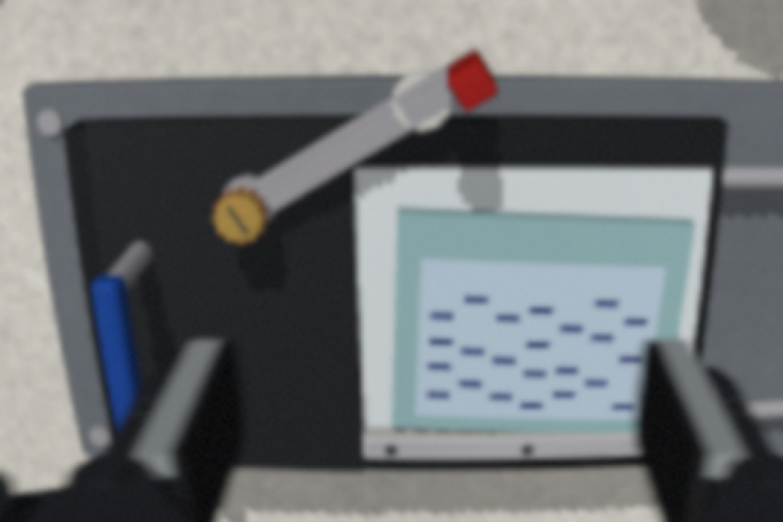

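Moved, but not square: the near edge runs from (398,208) to (693,220), so the plate is turned about -0.045 rad with its -y end standing off the fence. I'll push again near that end, at stage y about -42 mm.

Emit:
{"name": "send_rows", "arguments": {
  "commands": [
    {"delta_pos":[0.6,0.0,-4.0],"yaw":0.0},
    {"delta_pos":[0.6,0.0,-4.0],"yaw":0.0},
    {"delta_pos":[0.6,0.0,-4.0],"yaw":0.0},
    {"delta_pos":[0.5,-0.1,-2.0],"yaw":0.0},
    {"delta_pos":[0.0,0.0,0.0],"yaw":0.0}
  ],
  "grip": 1
}}

```text
t: 7.8
tcp_pos: [0.5509, -0.0732, 0.0958]
tool_rot: [-0.036, 0.999, 0.0, -0.008]
force: [-0.5, -0.1, 0.2]
finger_gap: -0.001
```

Emit:
{"name": "send_rows", "arguments": {
  "commands": [
    {"delta_pos":[0.5,-0.5,0.0],"yaw":0.0},
    {"delta_pos":[0.0,0.0,-2.0],"yaw":0.0},
    {"delta_pos":[0.0,0.0,-1.2],"yaw":0.0},
    {"delta_pos":[0.0,0.0,0.0],"yaw":0.0}
  ]
}}

```text
t: 8.3
tcp_pos: [0.5579, -0.0788, 0.0665]
tool_rot: [-0.037, 0.999, -0.001, -0.005]
force: [-0.3, 0.4, 0.6]
finger_gap: 0.001
```

Emit:
{"name": "send_rows", "arguments": {
  "commands": [
    {"delta_pos":[-0.25,0.0,-0.8],"yaw":0.0},
    {"delta_pos":[0.0,0.0,-0.55],"yaw":0.0},
    {"delta_pos":[0.0,0.0,0.0],"yaw":0.0}
  ]
}}

```text
t: 8.68
tcp_pos: [0.5562, -0.0792, 0.0537]
tool_rot: [-0.037, 0.999, -0.001, -0.004]
force: [-0.2, -0.6, 0.8]
finger_gap: -0.001
```

Emit:
{"name": "send_rows", "arguments": {
  "commands": [
    {"delta_pos":[0.25,0.02,0.0],"yaw":0.0},
    {"delta_pos":[0.25,0.02,0.0],"yaw":0.0},
    {"delta_pos":[0.2,0.02,0.0],"yaw":0.0},
    {"delta_pos":[0.2,0.02,0.0],"yaw":0.0}
  ]
}}

```text
t: 9.18
tcp_pos: [0.5653, -0.0785, 0.0541]
tool_rot: [-0.037, 0.999, -0.002, -0.005]
force: [-1.6, -0.6, 0.0]
finger_gap: 0.004
```

Emit:
{"name": "send_rows", "arguments": {
  "commands": [
    {"delta_pos":[0.0,0.0,-0.2],"yaw":0.0},
    {"delta_pos":[0.2,0.02,0.0],"yaw":0.0},
    {"delta_pos":[0.2,0.02,0.0],"yaw":0.0}
  ]
}}

```text
t: 9.55
tcp_pos: [0.5684, -0.0785, 0.0541]
tool_rot: [-0.037, 0.999, -0.002, -0.006]
force: [-3.5, -1.8, 1.2]
finger_gap: -0.002
```

Emit:
{"name": "send_rows", "arguments": {
  "commands": [
    {"delta_pos":[-0.8,0.0,0.0],"yaw":0.0},
    {"delta_pos":[-0.7,0.0,0.0],"yaw":0.0},
    {"delta_pos":[0.0,0.0,-0.3],"yaw":0.0},
    {"delta_pos":[0.0,0.0,0.0],"yaw":0.0}
  ]
}}

```text
t: 10.05
tcp_pos: [0.5533, -0.0781, 0.0504]
tool_rot: [-0.037, 0.999, -0.002, -0.005]
force: [-0.2, 0.9, 0.8]
finger_gap: 0.001
```

Emit:
{"name": "send_rows", "arguments": {
  "commands": [
    {"delta_pos":[0.25,0.02,0.0],"yaw":0.0},
    {"delta_pos":[0.25,0.02,0.0],"yaw":0.0},
    {"delta_pos":[0.2,0.02,0.0],"yaw":0.0},
    {"delta_pos":[0.2,0.02,0.0],"yaw":0.0}
  ]
}}

```text
t: 10.55
tcp_pos: [0.5637, -0.0774, 0.0504]
tool_rot: [-0.037, 0.999, -0.002, -0.004]
force: [-0.7, 0.0, -0.1]
finger_gap: 0.002
```

Emit:
{"name": "send_rows", "arguments": {
  "commands": [
    {"delta_pos":[0.2,0.02,0.0],"yaw":0.0},
    {"delta_pos":[0.2,0.02,0.0],"yaw":0.0}
  ]
}}

```text
t: 10.8
tcp_pos: [0.5662, -0.077, 0.0503]
tool_rot: [-0.038, 0.999, -0.002, -0.006]
force: [-6.1, -2.9, 4.7]
finger_gap: -0.001
```

Emit:
{"name": "send_rows", "arguments": {
  "commands": [
    {"delta_pos":[0.25,0.02,0.0],"yaw":0.0},
    {"delta_pos":[0.25,0.02,0.0],"yaw":0.0},
    {"delta_pos":[0.3,0.02,0.0],"yaw":0.0}
  ]
}}

```text
t: 11.18
tcp_pos: [0.5661, -0.0768, 0.0502]
tool_rot: [-0.039, 0.999, -0.001, -0.015]
force: [-6.4, -3.4, 6.5]
finger_gap: 0.003
```

Emit:
{"name": "send_rows", "arguments": {
  "commands": [
    {"delta_pos":[-0.4,0.0,0.0],"yaw":0.0},
    {"delta_pos":[-0.5,0.0,0.0],"yaw":0.0},
    {"delta_pos":[0.0,0.0,4.5],"yaw":0.0},
    {"delta_pos":[-0.5,0.0,5.0],"yaw":0.0},
    {"delta_pos":[-1.0,0.0,5.0],"yaw":0.0},
    {"delta_pos":[-1.0,0.0,5.0],"yaw":0.0},
    {"delta_pos":[0.0,0.0,0.0],"yaw":0.0}
  ],
  "grip": -1
}}

```text
t: 12.05
tcp_pos: [0.5315, -0.0761, 0.2499]
tool_rot: [-0.038, 0.999, -0.001, -0.013]
force: [-0.7, -0.2, 0.1]
finger_gap: 1.002
```

```bash
python3 plate.py w4
```

```text
plate rect mm ((-0.296112060546875, 4.761486053466797), (99.93777465820312, 119.05768585205078), 0.012022718787193298) [-0.05026984 -0.054768  ] [0.04966717 0.06429686]
red [([328.7, 167.4], 172, array([-0.11584474, -0.02941116]))]
brass [([252.4, 215.7], 253, array([-0.05819549, -0.11361551]))]
blue [([209.3, 252.4], 376, array([-0.02136344, -0.16240399])), ([271.5, 349.0], 1113, array([ 0.1201264 , -0.10071525]))]
```

The plate is now square: turned 0.01° at x = -0.3 mm. Next I bring the closed fingers to the outer side of the clip grip.

Emit:
{"name": "send_rows", "arguments": {
  "commands": [
    {"delta_pos":[-2.4,-1.0,-4.0],"yaw":0.0},
    {"delta_pos":[-2.4,-1.0,-4.0],"yaw":0.0},
    {"delta_pos":[0.0,0.0,-4.0],"yaw":0.0},
    {"delta_pos":[0.0,0.0,-3.0],"yaw":0.0},
    {"delta_pos":[0.0,0.0,0.0],"yaw":0.0}
  ],
  "grip": 1
}}

```text
t: 12.72
tcp_pos: [0.4779, -0.0942, 0.0892]
tool_rot: [-0.039, 0.999, 0.002, -0.017]
force: [1.1, -0.6, -0.7]
finger_gap: -0.001
```

Emit:
{"name": "send_rows", "arguments": {
  "commands": [
    {"delta_pos":[0.2,0.0,-1.6],"yaw":0.0},
    {"delta_pos":[0.2,0.0,-0.5],"yaw":0.0},
    {"delta_pos":[0.5,0.4,0.0],"yaw":0.0},
    {"delta_pos":[0.5,0.5,0.0],"yaw":0.0},
    {"delta_pos":[0.6,0.5,0.0],"yaw":0.0},
    {"delta_pos":[0.6,0.5,0.0],"yaw":0.0}
  ]
}}

```text
t: 13.48
tcp_pos: [0.5076, -0.0745, 0.0691]
tool_rot: [-0.039, 0.999, 0.001, -0.015]
force: [-1.0, -1.9, -0.7]
finger_gap: 0.002
```

Emit:
{"name": "send_rows", "arguments": {
  "commands": [
    {"delta_pos":[0.6,0.6,0.0],"yaw":0.0},
    {"delta_pos":[0.7,0.6,0.0],"yaw":0.0},
    {"delta_pos":[0.7,0.4,0.0],"yaw":0.0},
    {"delta_pos":[0.7,0.3,0.0],"yaw":0.0},
    {"delta_pos":[0.7,0.2,0.0],"yaw":0.0}
  ]
}}

```text
t: 14.1
tcp_pos: [0.5441, -0.0515, 0.0694]
tool_rot: [-0.039, 0.999, 0.001, -0.015]
force: [-0.1, -0.4, -0.9]
finger_gap: 0.0
```

Emit:
{"name": "send_rows", "arguments": {
  "commands": [
    {"delta_pos":[0.6,0.15,0.0],"yaw":0.0},
    {"delta_pos":[0.6,0.1,0.0],"yaw":0.0},
    {"delta_pos":[0.6,0.05,0.0],"yaw":0.0},
    {"delta_pos":[0.6,0.05,0.0],"yaw":0.0}
  ]
}}

```text
t: 14.6
tcp_pos: [0.5687, -0.0479, 0.0691]
tool_rot: [-0.039, 0.999, 0.001, -0.016]
force: [-0.9, -0.6, -0.2]
finger_gap: 0.006
```

Emit:
{"name": "send_rows", "arguments": {
  "commands": [
    {"delta_pos":[0.5,0.0,0.0],"yaw":0.0},
    {"delta_pos":[0.5,0.0,0.0],"yaw":0.0}
  ]
}}

```text
t: 14.85
tcp_pos: [0.5793, -0.0479, 0.069]
tool_rot: [-0.039, 0.999, 0.001, -0.016]
force: [-1.6, 0.8, 0.6]
finger_gap: 0.002
```

Emit:
{"name": "send_rows", "arguments": {
  "commands": [
    {"delta_pos":[-1.0,0.0,0.0],"yaw":0.0},
    {"delta_pos":[-1.0,0.0,4.0],"yaw":0.0},
    {"delta_pos":[-1.5,-2.0,5.0],"yaw":0.0},
    {"delta_pos":[0.0,-3.0,5.0],"yaw":0.0},
    {"delta_pos":[0.0,-3.0,3.0],"yaw":0.0},
    {"delta_pos":[0.0,0.0,0.0],"yaw":0.0}
  ]
}}

```text
t: 15.6
tcp_pos: [0.5402, -0.1285, 0.2428]
tool_rot: [-0.039, 0.999, 0.001, -0.016]
force: [-0.4, 1.0, 0.6]
finger_gap: -0.001
```

Emit:
{"name": "send_rows", "arguments": {
  "commands": [
    {"delta_pos":[0.0,0.0,0.0],"yaw":0.0}
  ],
  "grip": -1
}}

```text
t: 15.72
tcp_pos: [0.539, -0.1275, 0.242]
tool_rot: [-0.039, 0.999, 0.002, -0.017]
force: [-0.4, 0.2, -0.5]
finger_gap: 0.197
```

```bash
python3 plate.py w5;  python3 - <<'E'
from h import *
im=cv2.imread("pics/w5.png");cv2.imwrite("pics/w5c.png",cv2.resize(im[140:340,200:500],None,fx=2.6,fy=2.6,interpolation=cv2.INTER_CUBIC))
E
```

```text
plate rect mm ((0.6492576599121094, 4.121715545654297), (119.71509552001953, 100.6370849609375), 89.89510345458984) [-0.04972144 -0.05569139] [0.05093028 0.06402786]
red [([383.6, 247.6], 200, array([-0.02913454, -0.02036556]))]
brass [([295.7, 217.4], 267, array([-0.0572299 , -0.11476731]))]
blue [([250.9, 269.6], 754, array([-0.00405777, -0.1636074 ])), ([315.1, 352.0], 242, array([ 0.1163481 , -0.09390797]))]
```

View pics/w5c.png

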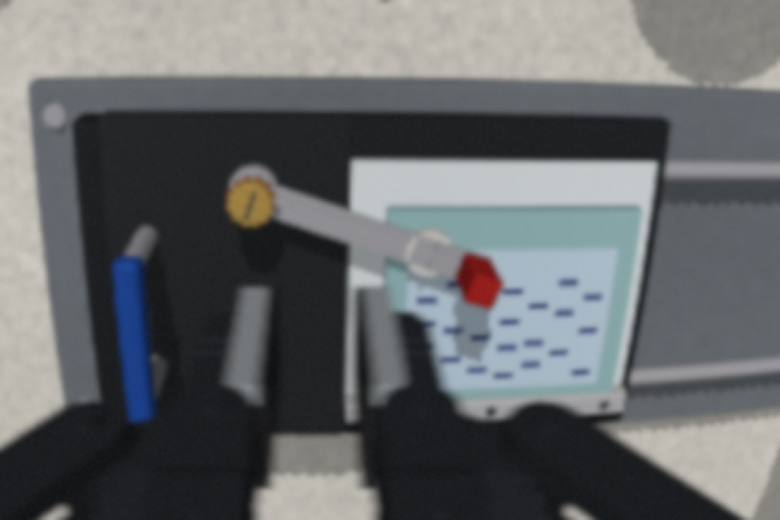

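The clip stands at about +0.29 rad with its foot at (430,253), well in on the plate, and the plate is still square. Next is the blue bar at (133,340).

Emit:
{"name": "send_rows", "arguments": {
  "commands": [
    {"delta_pos":[3.0,-2.2,0.0],"yaw":-0.006},
    {"delta_pos":[3.0,-2.2,-1.0],"yaw":0.0},
    {"delta_pos":[3.0,-2.2,-3.0],"yaw":0.0},
    {"delta_pos":[0.0,0.0,-2.0],"yaw":0.0},
    {"delta_pos":[0.0,0.0,0.0],"yaw":0.0}
  ],
  "grip": -1
}}

```text
t: 16.4
tcp_pos: [0.6273, -0.1867, 0.1707]
tool_rot: [-0.04, 0.999, 0.007, -0.024]
force: [-0.6, 0.3, -0.3]
finger_gap: 1.001
```

Emit:
{"name": "send_rows", "arguments": {
  "commands": [
    {"delta_pos":[0.7,-0.9,-2.0],"yaw":0.0},
    {"delta_pos":[0.0,0.0,-3.0],"yaw":0.0},
    {"delta_pos":[0.0,0.0,-3.0],"yaw":0.0},
    {"delta_pos":[0.0,0.0,-1.5],"yaw":0.0},
    {"delta_pos":[0.0,0.0,0.0],"yaw":0.0}
  ]
}}

```text
t: 17.02
tcp_pos: [0.6341, -0.1912, 0.0739]
tool_rot: [-0.042, 0.999, 0.007, -0.025]
force: [-0.8, -0.2, 0.5]
finger_gap: 0.998
```

Emit:
{"name": "send_rows", "arguments": {
  "commands": [
    {"delta_pos":[0.0,-0.4,-0.4],"yaw":0.0},
    {"delta_pos":[0.0,0.0,0.0],"yaw":0.0}
  ]
}}

```text
t: 17.27
tcp_pos: [0.6355, -0.1957, 0.072]
tool_rot: [-0.043, 0.999, 0.006, -0.023]
force: [0.1, 0.4, 0.7]
finger_gap: 1.002
```

Emit:
{"name": "send_rows", "arguments": {
  "commands": [
    {"delta_pos":[0.0,0.0,0.0],"yaw":0.0},
    {"delta_pos":[0.0,0.0,0.0],"yaw":0.0},
    {"delta_pos":[0.0,0.0,0.0],"yaw":0.0},
    {"delta_pos":[0.0,0.0,0.0],"yaw":0.0},
    {"delta_pos":[0.0,0.0,0.0],"yaw":0.0}
  ],
  "grip": 1,
  "force": 20
}}

```text
t: 17.9
tcp_pos: [0.6366, -0.1965, 0.0742]
tool_rot: [-0.042, 0.999, 0.005, -0.021]
force: [-0.3, -0.2, -0.4]
finger_gap: 0.133
```

Emit:
{"name": "send_rows", "arguments": {
  "commands": [
    {"delta_pos":[-0.02,0.3,0.0],"yaw":0.0},
    {"delta_pos":[-0.04,0.6,0.0],"yaw":0.0},
    {"delta_pos":[-0.07,0.9,0.0],"yaw":0.0},
    {"delta_pos":[-0.08,1.1,0.0],"yaw":0.0},
    {"delta_pos":[-0.09,1.3,0.0],"yaw":0.0},
    {"delta_pos":[-0.09,1.3,0.0],"yaw":0.0},
    {"delta_pos":[-0.09,1.3,0.0],"yaw":0.0},
    {"delta_pos":[-0.09,1.3,0.0],"yaw":0.0},
    {"delta_pos":[-0.09,1.3,0.0],"yaw":0.0},
    {"delta_pos":[-0.09,1.3,0.0],"yaw":0.0}
  ]
}}

```text
t: 19.15
tcp_pos: [0.6287, -0.0846, 0.0742]
tool_rot: [-0.042, 0.999, 0.003, -0.021]
force: [-0.0, -3.8, -1.3]
finger_gap: 0.133
```

Emit:
{"name": "send_rows", "arguments": {
  "commands": [
    {"delta_pos":[-0.09,1.3,0.0],"yaw":0.0},
    {"delta_pos":[-0.09,1.3,0.0],"yaw":0.0},
    {"delta_pos":[-0.09,1.2,0.0],"yaw":0.0},
    {"delta_pos":[-0.07,1.0,0.0],"yaw":0.0},
    {"delta_pos":[-0.05,0.7,0.0],"yaw":0.0},
    {"delta_pos":[-0.03,0.5,0.0],"yaw":0.0},
    {"delta_pos":[-0.03,0.4,0.0],"yaw":0.0},
    {"delta_pos":[-0.03,0.4,0.0],"yaw":0.0}
  ]
}}

```text
t: 20.15
tcp_pos: [0.624, -0.0172, 0.0742]
tool_rot: [-0.044, 0.999, -0.002, -0.021]
force: [0.3, -17.7, -2.6]
finger_gap: 0.135
```

Emit:
{"name": "send_rows", "arguments": {
  "commands": [
    {"delta_pos":[-0.03,0.4,0.0],"yaw":0.0},
    {"delta_pos":[-0.03,0.4,0.0],"yaw":0.0}
  ]
}}

```text
t: 20.4
tcp_pos: [0.624, -0.0174, 0.0742]
tool_rot: [-0.045, 0.999, -0.008, -0.021]
force: [0.1, -13.8, -2.0]
finger_gap: 0.136
```

Emit:
{"name": "send_rows", "arguments": {
  "commands": [
    {"delta_pos":[0,0,0],"yaw":0},
    {"delta_pos":[0,0,0],"yaw":0},
    {"delta_pos":[0,0,0],"yaw":0},
    {"delta_pos":[0,0,0],"yaw":0},
    {"delta_pos":[0,0,0],"yaw":0},
    {"delta_pos":[0,0,0],"yaw":0},
    {"delta_pos":[0,0,0],"yaw":0},
    {"delta_pos":[0,0,0],"yaw":0},
    {"delta_pos":[0,0,0],"yaw":0},
    {"delta_pos":[0,0,0],"yaw":0}
  ]
}}

```text
t: 21.65
tcp_pos: [0.624, -0.0176, 0.0742]
tool_rot: [-0.043, 0.999, -0.007, -0.021]
force: [0.7, -2.4, -0.2]
finger_gap: 0.133
```

Emit:
{"name": "send_rows", "arguments": {
  "commands": [
    {"delta_pos":[0,0,0],"yaw":0},
    {"delta_pos":[0,0,0],"yaw":0},
    {"delta_pos":[0,0,0],"yaw":0},
    {"delta_pos":[0,0,0],"yaw":0},
    {"delta_pos":[0,0,0],"yaw":0},
    {"delta_pos":[0,0,0],"yaw":0},
    {"delta_pos":[0,0,0],"yaw":0},
    {"delta_pos":[0,0,0],"yaw":0}
  ]
}}

```text
t: 22.65
tcp_pos: [0.624, -0.0176, 0.0742]
tool_rot: [-0.043, 0.999, -0.007, -0.021]
force: [0.6, -3.5, -1.1]
finger_gap: 0.135
```

```bash
python3 - <<'E'
from h import *
im,W,c=grab("w6");s=manip.snapshot("side")
a=cv2.resize(im[190:400,250:640],(800,430));b=cv2.resize(s[120:300,260:420],(149*1,168))
cv2.imwrite("pics/w6c.png",np.vstack([a,cv2.copyMakeBorder(b,0,0,0,800-149,0)]))
E
```

```text
(no output)
```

View pics/w6c.png

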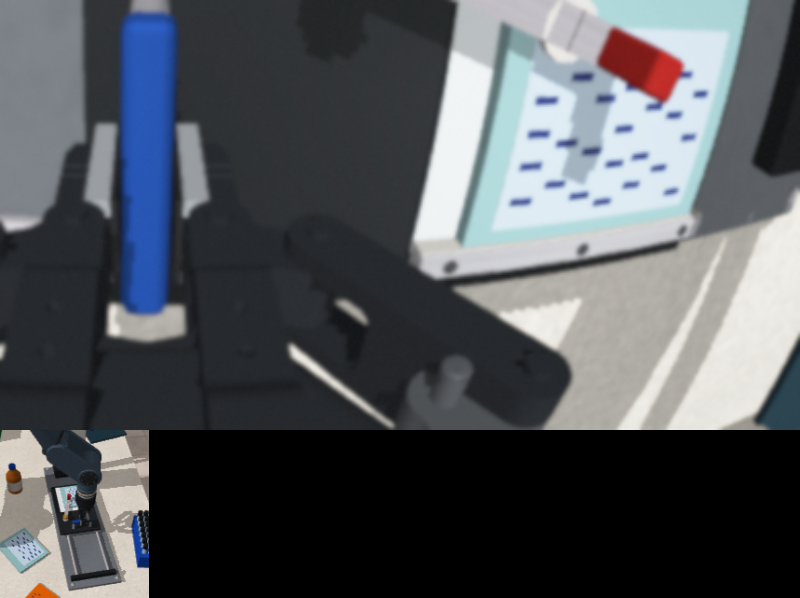

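The stage is fully in, the plate lies flush against the fence and the clip foot sits on it. Now I draw the stage back out.

Emit:
{"name": "send_rows", "arguments": {
  "commands": [
    {"delta_pos":[0.02,-0.3,0],"yaw":0},
    {"delta_pos":[0.04,-0.6,0],"yaw":0},
    {"delta_pos":[0.07,-0.9,0],"yaw":0},
    {"delta_pos":[0.08,-1.1,0],"yaw":0},
    {"delta_pos":[0.09,-1.3,0],"yaw":0},
    {"delta_pos":[0.09,-1.3,0],"yaw":0},
    {"delta_pos":[0.09,-1.3,0],"yaw":0},
    {"delta_pos":[0.09,-1.3,0],"yaw":0},
    {"delta_pos":[0.09,-1.3,0],"yaw":0},
    {"delta_pos":[0.09,-1.3,0],"yaw":0}
  ]
}}

```text
t: 24.0
tcp_pos: [0.6317, -0.1268, 0.0742]
tool_rot: [-0.043, 0.999, -0.004, -0.021]
force: [1.3, 4.1, -0.9]
finger_gap: 0.138
```

Emit:
{"name": "send_rows", "arguments": {
  "commands": [
    {"delta_pos":[0.09,-1.3,0],"yaw":0},
    {"delta_pos":[0.09,-1.3,0],"yaw":0},
    {"delta_pos":[0.09,-1.2,0],"yaw":0},
    {"delta_pos":[0.07,-1.0,0],"yaw":0},
    {"delta_pos":[0.05,-0.7,0],"yaw":0},
    {"delta_pos":[0.03,-0.5,0],"yaw":0},
    {"delta_pos":[0.03,-0.4,0],"yaw":0},
    {"delta_pos":[0.03,-0.4,0],"yaw":0}
  ]
}}

```text
t: 25.0
tcp_pos: [0.6366, -0.1971, 0.0742]
tool_rot: [-0.041, 0.999, -0.001, -0.021]
force: [3.0, 14.8, 3.8]
finger_gap: 0.135
```

Emit:
{"name": "send_rows", "arguments": {
  "commands": [
    {"delta_pos":[0.03,-0.4,0],"yaw":0},
    {"delta_pos":[0.03,-0.4,0],"yaw":0},
    {"delta_pos":[0,0,0],"yaw":0},
    {"delta_pos":[0,0,0],"yaw":0},
    {"delta_pos":[0,0,0],"yaw":0}
  ]
}}

```text
t: 25.62
tcp_pos: [0.6366, -0.1969, 0.0742]
tool_rot: [-0.042, 0.999, 0.005, -0.022]
force: [2.2, 3.4, -0.1]
finger_gap: 0.135
```

Emit:
{"name": "send_rows", "arguments": {
  "commands": [
    {"delta_pos":[0,0,0],"yaw":0},
    {"delta_pos":[0,0,0],"yaw":0},
    {"delta_pos":[0,0,0],"yaw":0},
    {"delta_pos":[0,0,0],"yaw":0},
    {"delta_pos":[0,0,3.0],"yaw":0},
    {"delta_pos":[0,0,4.0],"yaw":0},
    {"delta_pos":[0,0,4.0],"yaw":0},
    {"delta_pos":[0,0,0],"yaw":0}
  ],
  "grip": -1
}}

```text
t: 26.62
tcp_pos: [0.6336, -0.2001, 0.186]
tool_rot: [-0.043, 0.999, 0.004, -0.025]
force: [0.2, -0.0, 0.3]
finger_gap: 0.997
```

Emit:
{"name": "send_rows", "arguments": {
  "commands": [
    {"delta_pos":[-0.2,4.0,0],"yaw":0},
    {"delta_pos":[-0.3,4.0,0],"yaw":0},
    {"delta_pos":[-0.3,4.0,0],"yaw":0},
    {"delta_pos":[0,2.5,0],"yaw":0},
    {"delta_pos":[0,0,0],"yaw":0}
  ],
  "grip": 1
}}

```text
t: 27.25
tcp_pos: [0.6218, -0.052, 0.1814]
tool_rot: [-0.043, 0.999, 0.004, -0.029]
force: [-0.3, -0.1, -0.1]
finger_gap: 0.0
```

Emit:
{"name": "send_rows", "arguments": {
  "commands": [
    {"delta_pos":[0.6,0.5,-3.0],"yaw":0},
    {"delta_pos":[0,0,-3.0],"yaw":0},
    {"delta_pos":[0,0,-2.5],"yaw":0},
    {"delta_pos":[0,0,-1.5],"yaw":0},
    {"delta_pos":[0,0,0],"yaw":0}
  ]
}}

```text
t: 27.88
tcp_pos: [0.6276, -0.0523, 0.0763]
tool_rot: [-0.041, 0.999, 0.003, -0.03]
force: [-0.5, 0.1, 0.4]
finger_gap: -0.005
```

Emit:
{"name": "send_rows", "arguments": {
  "commands": [
    {"delta_pos":[0,0.5,-0.4],"yaw":0},
    {"delta_pos":[0,0,-0.3],"yaw":0},
    {"delta_pos":[-0.6,0,0],"yaw":0},
    {"delta_pos":[-0.7,0,0],"yaw":0},
    {"delta_pos":[-0.7,-0.1,0],"yaw":0},
    {"delta_pos":[-0.7,-0.1,0],"yaw":0}
  ]
}}

```text
t: 28.62
tcp_pos: [0.6023, -0.0497, 0.0725]
tool_rot: [-0.041, 0.999, 0.002, -0.025]
force: [1.2, 0.1, -0.5]
finger_gap: 0.002
```

Emit:
{"name": "send_rows", "arguments": {
  "commands": [
    {"delta_pos":[-0.7,0.05,0],"yaw":0},
    {"delta_pos":[-0.7,0.05,0],"yaw":0},
    {"delta_pos":[-0.7,0.05,0],"yaw":0},
    {"delta_pos":[-0.7,0.0,0],"yaw":0},
    {"delta_pos":[-0.7,0.0,0],"yaw":0},
    {"delta_pos":[-0.7,-0.1,0],"yaw":0},
    {"delta_pos":[-0.7,-0.2,0],"yaw":0},
    {"delta_pos":[-0.6,-0.2,0],"yaw":0}
  ]
}}

```text
t: 29.62
tcp_pos: [0.5432, -0.0539, 0.0728]
tool_rot: [-0.041, 0.999, 0.001, -0.025]
force: [1.1, -0.1, 2.1]
finger_gap: -0.003
```

Emit:
{"name": "send_rows", "arguments": {
  "commands": [
    {"delta_pos":[-0.6,-0.2,0],"yaw":0},
    {"delta_pos":[-0.5,-0.25,0],"yaw":0},
    {"delta_pos":[-0.4,-0.2,0],"yaw":0},
    {"delta_pos":[-0.2,-0.1,0],"yaw":0},
    {"delta_pos":[0,0,0],"yaw":0}
  ]
}}

```text
t: 30.25
tcp_pos: [0.5246, -0.0622, 0.0728]
tool_rot: [-0.041, 0.999, 0.002, -0.026]
force: [-1.4, 0.4, -0.3]
finger_gap: 0.004
```

Emit:
{"name": "send_rows", "arguments": {
  "commands": [
    {"delta_pos":[0.6,0.4,0.5],"yaw":0},
    {"delta_pos":[0,0,4.0],"yaw":0},
    {"delta_pos":[0,0,5.0],"yaw":0},
    {"delta_pos":[0,-1.0,5.0],"yaw":0},
    {"delta_pos":[0,-1.0,2.5],"yaw":0},
    {"delta_pos":[0,0,0],"yaw":0}
  ]
}}

```text
t: 31.0
tcp_pos: [0.5314, -0.0762, 0.2489]
tool_rot: [-0.042, 0.999, 0.002, -0.026]
force: [0.6, -0.0, 0.1]
finger_gap: 0.003
```

Emit:
{"name": "send_rows", "arguments": {
  "commands": [
    {"delta_pos":[0,0,0],"yaw":0},
    {"delta_pos":[0,0,0],"yaw":0},
    {"delta_pos":[0,0,0],"yaw":0},
    {"delta_pos":[0,0,0],"yaw":0}
  ],
  "grip": -1
}}

```text
t: 31.5
tcp_pos: [0.5289, -0.074, 0.2445]
tool_rot: [-0.043, 0.999, 0.004, -0.03]
force: [-0.2, -1.0, -0.6]
finger_gap: 0.845
```

```bash
python3 plate.py w7;  python3 - <<'E'
from h import *
im=cv2.imread("pics/w7.png");cv2.imwrite("pics/w7c.png",cv2.resize(im[130:330,170:470],None,fx=2.6,fy=2.6,interpolation=cv2.INTER_CUBIC))
E
```

```text
plate rect mm ((0.425262451171875, 4.575824737548828), (100.26937866210938, 119.31107330322266), 0.123243048787117) [-0.04975802 -0.0551381 ] [0.05051676 0.06418465]
red [([322.5, 173.9], 173, array([-0.11801285, -0.03173977]))]
brass [([247.3, 225.2], 260, array([-0.05741498, -0.11388529]))]
blue [([204.4, 268.7], 550, array([-0.01190174, -0.16279067])), ([261.6, 355.4], 133, array([ 0.11296048, -0.10618406]))]
```

View pics/w7c.png

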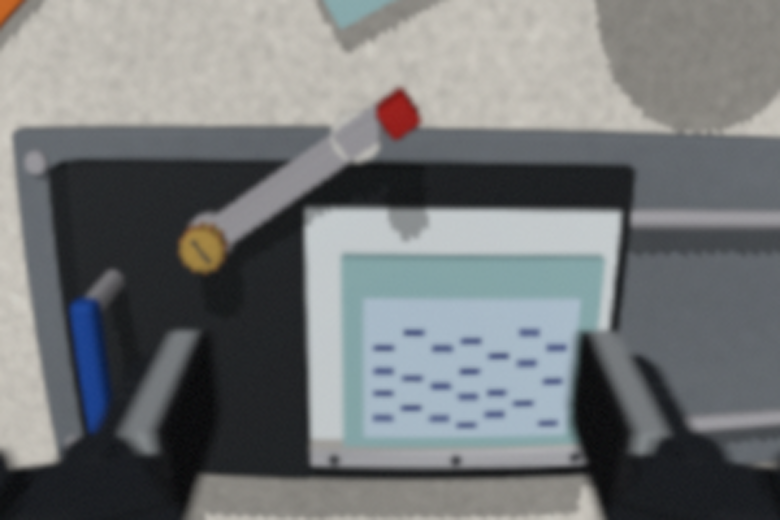

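The plate is square against the fence: 0.12° off, x about +0.4 mm. The clip is clear at about -0.63 rad, the stage is fully out and the arm is clear of everything. I'm handing in.

```bash
python3 -c "
from station import manip
print(manip.sign_off())"
```

```text
the job is handed in; nothing more can be done
None
```

All the steps were carried out and the job was handed in at about 31.5 s of the 66 s allowed; no verdict is reported.

- **Plate:** My first push was at the plate's middle and left it turned about 2.6°. A second push at its near end first slid over the top edge with a few newtons of force. Repeated a few millimetres lower, it put the plate flush against the fence.
- **Clip on:** I swung the clip to about +0.29 rad, and the picture showed its foot well in on the plate.
- **Stage:** Holding the pull bar with a 20 N grip, I slid the stage 0.18 m in to its stop. It stayed there about 2.3 s and was drawn back out to the other stop.
- **Clip off:** I swung the clip back off the plate to about -0.63 rad, past the -0.25 rad needed.

**Last checks:** In the final wrist picture the plate is about 0.1° off square and within 1 mm of the fence, and the stage is fully out. The open gripper is about 15 cm above the plate, touching nothing.

The highest force I read was about 18 N, at the stage's inner stop; pushing the plate read up to about 10 N. I did not measure the flask or the bottle again at the end, but I felt no contact with them.

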